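# Load the sample carrier in rack order

## Robot

A 6-joint arm with a two-finger parallel gripper is mounted at the origin on a cart in front of the work surface, level with it; the furniture and walls round the work are solid. World frame = base frame: x ahead of the robot, y to its left, z up, the work surface at z = 0. Lengths are in mm, angles in degrees, forces in N, time in s.
With the tool pointing down it reaches from about 350 to 850 mm from the base axis. Payload 8.1 kg.
Tool frame: the origin (TCP) lies between the finger pads; the fingertips stand r.nose_length ahead of it and the grasp point (between the pads) lies 3 mm ahead of it (r.nose_length is the distance from the TCP to the fingertips, in mm); x points along the fingers, y is the direction in which the jaws open and shut, and the axes are right-handed (so a half turn about x gives the same grasp; the last joint's range is limited). The gripper opens to 85 mm and grips with 20 to 120 N. Pads are 22 mm wide; open, the fingers measure 114 mm over their backs; the gripper's body (76 mm by 85 mm) begins 54 mm behind the grasp point. The pads swing forward as they close: fully open they stand 13 mm farther back than shut.
Start: joints at [-80.753, 7.471, 85.268, -0, 87.261, -4.893], TCP at [146.602, -581.819, 253.292] pointing down, gripper open.
Joint ranges: [-169.43, 169.43], [-51.17, 129.36], [1.28, 143.12], [-76.62, 256.62], [0, 156.53], [-152.29, 152.29]. Speed limits (degrees/s): [136.94, 136.94, 159.86, 180, 180, 180].

## Interface

Orientations are given as [roll, pitch, yaw] about the fixed x, y, z axes, in that order (R = Rz(yaw) Ry(pitch) Rx(roll)).
In Python, from bench import sense, optics, order, r gives the robot as it stands.
- The arm moves only by the tool carry_out, never from a script. Its argument "commands" is one flat list of numbers, 7 for each row, row after row: the shift along the tool's x, y, z in m, then the turn, a rotation vector about the tool's x, y, z in degrees, then the closure, from -1 (fully open) to 1 (shut), so that 0 is half open. A call has 1 to 12 rows; each row is the pose to reach, as a shift and turn from the pose measured when the call began, along the tool's axes at that moment; what a row does not reach only later rows make up. A row lasts 1/8 s, in which the tool goes at most 62.5 mm and 10.7 degrees, less where a joint would pass 70% of its speed; a pose out of reach is approached as far as the arm can. A call with a gripper value outside its range is refused whole. The fingers move at their own pace and stop on an object; "grip_force" is the grip in N (left out, the last holds). Time passes only in rows, so rows that repeat a pose let the fingers close. It gives the time, the measured TCP pose, the force and the opening at its end, in the units of the state.
- sense(): the state, without advancing time (a new reading comes with each control period).
- optics.snapshot(name): name is "scene" or "top" or "wrist"; returns (picture, depth): 384x512x3 uint8, red, green, blue; 384x512 float32, mm along the optical axis (not along the pixel's ray), 0 where there is no reading.
- optics.calibration(name): a dict with "mtx" (3x3 intrinsics, pixels), "extrinsics" (4x4, takes a point from camera to world coordinates). Camera axes: x right, y up, looking along -z (the intrinsics and any distortion apply to the point x, -y, -z); pixel columns grow to the right and rows downward; lengths in mm; the calibration is good to about 2 mm. A picture is of the moment at which its call begins: read the wrist's pose just before it. calibration takes no time and is no camera call; for the wrist camera it gives the pose at the moment of the call.
- order.hand_in(): hands the job in, once; it reports no verdict.
The state is a dict: "time": time; "joint_pos": joint angles; "qd": joint speeds; "joint_efforts": joint torques, N m; "tool_pos": TCP position; "tcp_rot": TCP orientation; "ft_force": force on the tool from outside, world axes, zero at the start; "wrist_torque": the same for the moment, N m; "finger_gap": finger opening in mm.
Only numpy, scipy, OpenCV 4.12 (cv2) and the standard library are available. Lean on these libraries where they do the work, as an engineer would, in place of code of your own. Each camera call takes 0.05 s, during which the arm holds its last target. There are 200 camera calls.

## Task

Load the four sample tubes with plain caps from the front row of the aluminium bench rack into the empty grey-blue carrier, in the same order: the tube next to the rack's black end goes next to the carrier's black end, and so on along the row. Lower each tube upright all the way into its place rather than dropping it, and let it go. The sealed duplicates with the white disc on the cap stay in the rear row of the rack.

Things in the scene. Friction and masses are not known exactly. Their poses are not given: they have to be found in the camera images.
- tube_red: Loose capped tube to move: plain red cap. 115 mm tall, 50 g; clear, 28 mm thick, round-bottomed, so it centres itself in a bore. Grip the round cap, 34 mm across, 99 to 115 mm above the bottom. Origin: lowest point of the bottom; z up the tube. Starts upright in the rack's front row, bottom 7 mm above the bench.
- tube_yellow: Loose capped tube to move: plain yellow cap. 115 mm tall, 50 g; clear, 28 mm thick, round-bottomed, so it centres itself in a bore. Grip the round cap, 34 mm across, 99 to 115 mm above the bottom. Origin: lowest point of the bottom; z up the tube. Starts upright in the rack's front row, bottom 7 mm above the bench.
- tube_green: Loose capped tube to move: plain green cap. 115 mm tall, 50 g; clear, 28 mm thick, round-bottomed, so it centres itself in a bore. Grip the round cap, 34 mm across, 99 to 115 mm above the bottom. Origin: lowest point of the bottom; z up the tube. Starts upright in the rack's front row, bottom 7 mm above the bench.
- tube_blue: Loose capped tube to move: plain blue cap. 115 mm tall, 50 g; clear, 28 mm thick, round-bottomed, so it centres itself in a bore. Grip the round cap, 34 mm across, 99 to 115 mm above the bottom. Origin: lowest point of the bottom; z up the tube. Starts upright in the rack's front row, bottom 7 mm above the bench.
- duplicate_red: Retained duplicate of the red tube, to stay: same size and red cap, but with a white round seal (22 mm) on top. In the rack's rear row, behind the red tube (75 mm axis to axis, along the rack's +x). Origin: lowest point of the bottom; z up the tube.
- duplicate_yellow: Retained duplicate of the yellow tube, to stay: same size and yellow cap, but with a white round seal (22 mm) on top. In the rack's rear row, behind the yellow tube (75 mm axis to axis, along the rack's +x). Origin: lowest point of the bottom; z up the tube.
- duplicate_green: Retained duplicate of the green tube, to stay: same size and green cap, but with a white round seal (22 mm) on top. In the rack's rear row, behind the green tube (75 mm axis to axis, along the rack's +x). Origin: lowest point of the bottom; z up the tube.
- duplicate_blue: Retained duplicate of the blue tube, to stay: same size and blue cap, but with a white round seal (22 mm) on top. In the rack's rear row, behind the blue tube (75 mm axis to axis, along the rack's +x). Origin: lowest point of the bottom; z up the tube.
- rack: Fixed aluminium rack, 126 (x) by 204 (y) by 72 mm high; end cheek black at +y, white at -y. Origin: centre of underside, on the bench. Places 1 to 4 at y = +69 (by the black end), +23, -23, -69 mm: 32 mm bores in a top plate 66 mm high; seated tubes' bottoms are 7 mm above the bench. Front row x = -37.5 mm (tubes), rear row x = +37.5 (duplicates). Gaps between caps: 41 mm along x, 12 mm along y.
- carrier: Fixed grey-blue carrier, 58 (x) by 204 (y) by 72 mm high, one row of four places at x = 0, empty; end cheek black at +y, white at -y; may lie in any direction. Origin: centre of underside, on the bench. Places 1 to 4 at y = +69 (by the black end), +23, -23, -69 mm: 32 mm bores in a top plate 66 mm high; seated tubes' bottoms are 7 mm above the bench. 12 mm between caps along y.

How it is judged (in metres and radians):
At the end, for the whole second after the job is handed in: Each plain tube stands released and still in the carrier place with the same number from the black end as its duplicate has in the rack: within 10 mm of its middle, bottom at most 14 mm above the bench, within 8 degrees of upright. The duplicates stand fully down in the rear row (x of tube_red in the frame of carrier between -0.01 and 0.01 m and z of each of tube_red, tube_yellow, tube_green, tube_blue in the frame of carrier below 0.014 m and angle between each of tube_red, duplicate_red, tube_yellow, duplicate_yellow, tube_green, duplicate_green, tube_blue, duplicate_blue's own z axis and vertical below 0.14 rad and linear speed of each of tube_red, tube_yellow, tube_green, tube_blue below 0.02 m/s and ((y of duplicate_red in the frame of rack between 0.054 and 0.084 m and y of tube_red in the frame of carrier between 0.059 and 0.079 m) or (y of duplicate_red in the frame of rack between 0.008 and 0.038 m and y of tube_red in the frame of carrier between 0.013 and 0.033 m) or (y of duplicate_red in the frame of rack between -0.038 and -0.008 m and y of tube_red in the frame of carrier between -0.033 and -0.013 m) or (y of duplicate_red in the frame of rack between -0.084 and -0.054 m and y of tube_red in the frame of carrier between -0.079 and -0.059 m)) and x of duplicate_red in the frame of rack between 0.0255 and 0.0495 m and z of each of duplicate_red, duplicate_yellow, duplicate_green, duplicate_blue in the frame of rack below 0.014 m and x of tube_yellow in the frame of carrier between -0.01 and 0.01 m and ((y of duplicate_yellow in the frame of rack between 0.054 and 0.084 m and y of tube_yellow in the frame of carrier between 0.059 and 0.079 m) or (y of duplicate_yellow in the frame of rack between 0.008 and 0.038 m and y of tube_yellow in the frame of carrier between 0.013 and 0.033 m) or (y of duplicate_yellow in the frame of rack between -0.038 and -0.008 m and y of tube_yellow in the frame of carrier between -0.033 and -0.013 m) or (y of duplicate_yellow in the frame of rack between -0.084 and -0.054 m and y of tube_yellow in the frame of carrier between -0.079 and -0.059 m)) and x of duplicate_yellow in the frame of rack between 0.0255 and 0.0495 m and x of tube_green in the frame of carrier between -0.01 and 0.01 m and ((y of duplicate_green in the frame of rack between 0.054 and 0.084 m and y of tube_green in the frame of carrier between 0.059 and 0.079 m) or (y of duplicate_green in the frame of rack between 0.008 and 0.038 m and y of tube_green in the frame of carrier between 0.013 and 0.033 m) or (y of duplicate_green in the frame of rack between -0.038 and -0.008 m and y of tube_green in the frame of carrier between -0.033 and -0.013 m) or (y of duplicate_green in the frame of rack between -0.084 and -0.054 m and y of tube_green in the frame of carrier between -0.079 and -0.059 m)) and x of duplicate_green in the frame of rack between 0.0255 and 0.0495 m and x of tube_blue in the frame of carrier between -0.01 and 0.01 m and ((y of duplicate_blue in the frame of rack between 0.054 and 0.084 m and y of tube_blue in the frame of carrier between 0.059 and 0.079 m) or (y of duplicate_blue in the frame of rack between 0.008 and 0.038 m and y of tube_blue in the frame of carrier between 0.013 and 0.033 m) or (y of duplicate_blue in the frame of rack between -0.038 and -0.008 m and y of tube_blue in the frame of carrier between -0.033 and -0.013 m) or (y of duplicate_blue in the frame of rack between -0.084 and -0.054 m and y of tube_blue in the frame of carrier between -0.079 and -0.059 m)) and x of duplicate_blue in the frame of rack between 0.0255 and 0.0495 m); the robot touches nothing.
It fails at once if a sealed duplicate is knocked over, lifted or shifted by more than 20 mm ((distance of duplicate_red from where it was at the start of the episode above 0.02 m or angle between duplicate_red's own z axis and vertical above 0.35 rad) or (distance of duplicate_yellow from where it was at the start of the episode above 0.02 m or angle between duplicate_yellow's own z axis and vertical above 0.35 rad) or (distance of duplicate_green from where it was at the start of the episode above 0.02 m or angle between duplicate_green's own z axis and vertical above 0.35 rad) or (distance of duplicate_blue from where it was at the start of the episode above 0.02 m or angle between duplicate_blue's own z axis and vertical above 0.35 rad)).
It fails at once if a tube is tipped over (more than about 50 degrees from upright) (angle between any of tube_red, tube_yellow, tube_green, tube_blue's own z axis and vertical above 0.9 rad).
It fails at once if a tube is dropped into the carrier (falls into a bore faster than 0.8 m/s) ((horizontal distance between tube_red and carrier below 0.09 m and z of tube_red in the frame of carrier below 0.06 m and linear speed of tube_red above 0.8 m/s) or (horizontal distance between tube_yellow and carrier below 0.09 m and z of tube_yellow in the frame of carrier below 0.06 m and linear speed of tube_yellow above 0.8 m/s) or (horizontal distance between tube_green and carrier below 0.09 m and z of tube_green in the frame of carrier below 0.06 m and linear speed of tube_green above 0.8 m/s) or (horizontal distance between tube_blue and carrier below 0.09 m and z of tube_blue in the frame of carrier below 0.06 m and linear speed of tube_blue above 0.8 m/s)).
It also fails if it takes over 99 s, if anything falls off the work surface, if the arm or the gripper's body presses on something with over 40 N, if the wrist force passes 120 N, or if a joint passes its speed limit or range.

## Working session

There is one attempt and no reset: what is moved stays moved. The work goes in short steps, Python scripts to look and compute and a tool call to move; the robot and the scene stay as the last step left them, time stands still between calls to the robot, and variables do not carry over. Pictures are saved under pics/ and viewed, about 12 in all and at most 16, crops included, and the job is handed in when it is done.

Besides the shell and the picture viewer there is one more tool, called by a JSON object that holds its "op" and its "data". carry_out: Moves the arm, as the interface text tells. Its arguments: {"type":"object","properties":{"commands":{"type":"array","items":{"type":"number"}},"grip_force":{"type":"number"}},"required":["commands"]}

```bash
ls; mkdir -p pics; python3 - <<'E'
from bench import sense, optics, order, r
import cv2,numpy as np
s=sense();print(s, r.nose_length)
for n in ("top","scene"):
    p,d=optics.snapshot(n); c=optics.calibration(n); print(n,c)
    cv2.imwrite(f"pics/{n}0.png",p[:,:,::-1]); np.savez(f"pics/{n}0.npz",p=p,d=d,m=c["mtx"],e=c["extrinsics"])
E
```

```text
pics
{'time': 0.0, 'joint_pos': array([-8.07515384e+01,  7.51751841e+00,  8.53296690e+01,  1.13978536e-03,
        8.72612774e+01, -4.89433925e+00]), 'qd': array([ 0.04982848, -0.00516557,  0.03995528,  0.10367797, -0.01282331,
        0.15118794]), 'joint_efforts': array([-1.85049699e-03, -5.69397640e+01, -5.00557995e+01, -3.54219583e-04,
        1.43354145e-02, -2.59149647e-05]), 'tool_pos': array([ 146.53641449, -581.30299537,  252.21553019]), 'tcp_rot': array([-95.49565814,  89.89152925,  98.64708715]), 'ft_force': array([0.12604701, 0.18616616, 0.53621589]), 'wrist_torque': array([-0.01358428,  0.0048836 , -0.00086395]), 'finger_gap': 85.6293722816583} 22.0
top {'mtx': array([[447.42375779,   0.        , 254.02545038],
       [  0.        , 447.42375779, 191.97455691],
       [  0.        ,   0.        ,   1.        ]]), 'extrinsics': array([[-2.76291138e-02,  9.91496280e-01, -1.27168233e-01,
         4.33410652e+02],
       [-9.99288851e-01, -2.41299914e-02,  2.89747573e-02,
         7.79808084e+01],
       [ 2.56597957e-02,  1.27878345e-01,  9.91457868e-01,
         9.79079537e+02],
       [ 0.00000000e+00,  0.00000000e+00,  0.00000000e+00,
         1.00000000e+00]])}
scene {'mtx': array([[405.06836303,   0.        , 253.8746043 ],
       [  0.        , 405.06836303, 187.69092555],
       [  0.        ,   0.        ,   1.        ]]), 'extrinsics': array([[-8.23741739e-01,  2.73481015e-01, -4.96646436e-01,
         5.89781046e+01],
       [-5.66923827e-01, -3.86727260e-01,  7.27350947e-01,
         7.47397606e+02],
       [ 6.84995982e-03,  8.80710032e-01,  4.73606290e-01,
         4.85875927e+02],
       [ 0.00000000e+00,  0.00000000e+00,  0.00000000e+00,
         1.00000000e+00]])}
```

View pics/top0.png

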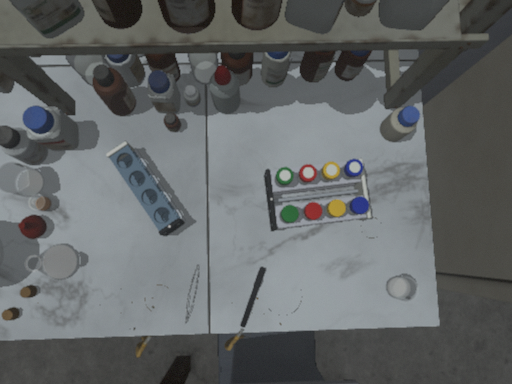

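View pics/scene0.png

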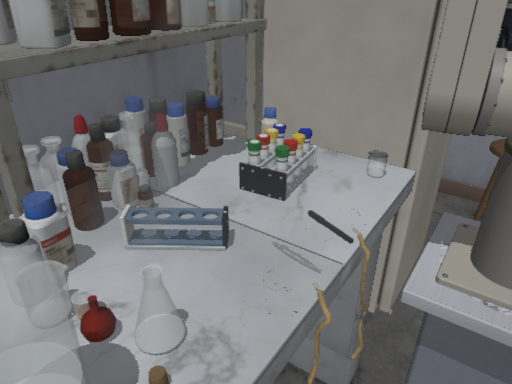

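Top view: the rack is at columns 265–370, rows 160–230, with its black end at left (+y). Its front row reads green, red, yellow, blue from that end. The carrier is at columns 107–183, rows 143–235, with its black end at lower right (172,227). Next I measure the caps and bores.

```bash
cat > h.py <<'E'
import numpy as np,cv2
def ray(m,e,uv,z):
    uv=np.atleast_2d(uv).astype(float)
    c=np.c_[(uv[:,0]-m[0,2])/m[0,0],-(uv[:,1]-m[1,2])/m[1,1],-np.ones(len(uv))]
    d=c@e[:3,:3].T; o=e[:3,3]
    return o+d*((z-o[2])/d[:,2])[:,None]
def cloud(d,m,e):
    v,u=np.mgrid[:d.shape[0],:d.shape[1]]
    c=np.stack([(u-m[0,2])/m[0,0]*d,-(v-m[1,2])/m[1,1]*d,-d],-1)
    return c@e[:3,:3].T+e[:3,3]
def blobs(mask,amin):
    n,l,s,c=cv2.connectedComponentsWithStats(mask.astype(np.uint8))
    return [(l==i,s[i],c[i]) for i in range(1,n) if s[i][4]>=amin]
E
python3 - <<'E'
from h import *
f=np.load("pics/top0.npz");p,d,m,e=[f[k] for k in "pdme"]
P=cloud(d,m,e)
hsv=cv2.cvtColor(p,cv2.COLOR_RGB2HSV)
roi=np.zeros(d.shape,bool);roi[150:235,258:380]=1
z=P[...,2]
print("cap z range",np.percentile(z[roi],[1,50,90,99]))
for b,s,c in blobs(roi&(z>112)&(z<135),60):
    q=P[b]; (cx,cy),rr=cv2.minEnclosingCircle(np.argwhere(b)[:,::-1].astype(np.float32))
    print("cap",s,c.round(1),"circ",round(cx,1),round(cy,1),round(rr,1),"z",np.median(q[:,2]).round(1),"xy122",ray(m,e,c,122)[0,:2].round(1),ray(m,e,(cx,cy),122)[0,:2].round(1),"hue",np.median(hsv[b][:,0]))
roi[:]=0;roi[135:245,100:190]=1
for lo,hi in((60,78),):
    for b,s,c in blobs(roi&(z>lo)&(z<hi),200):
        r=cv2.minAreaRect(P[b][:,:2].astype(np.float32)); print("carrier",s,r,np.median(P[b][:,2]))
        t=np.zeros(d.shape,np.uint8);t[b]=255
        cs,h=cv2.findContours(t,cv2.RETR_CCOMP,cv2.CHAIN_APPROX_NONE)
        for k,hh in zip(cs,h[0]):
            if hh[3]>=0 and len(k)>8:
                el=cv2.fitEllipse(k);print("hole",np.round(el[0],1),np.round(el[1],1),ray(m,e,el[0],66)[0,:2].round(1))
for n,(y,x) in dict(beam=(30,200),beam2=(45,200),beam3=(20,300),bott=(90,120),bott2=(90,225),bo3=(120,172),bl=(120,405)).items(): print(n,P[y,x].round())
cr=p[130:245,95:195];cv2.imwrite("pics/c1.png",cv2.resize(cr[:,:,::-1],None,fx=5,fy=5,interpolation=cv2.INTER_CUBIC))
E
```

```text
cap z range [ -3.94123683  13.39828884 121.44626082 124.28624976]
cap [345 158  19  18 243] [354.2 166.7] circ 354.0 167.0 9.1 z 121.5 xy122 [ 588.4 -144.5] [ 587.9 -144.1] hue 114.0
cap [323 161  18  18 243] [331.1 169.4] circ 331.2 169.5 8.9 z 121.6 xy122 [584.1 -98.9] [583.9 -99.1] hue 24.0
cap [300 164  18  18 244] [308.1 172.2] circ 308.2 172.4 8.9 z 121.8 xy122 [579.6 -53.6] [579.2 -53.7] hue 4.5
cap [276 166  18  18 245] [284.8 174.8] circ 284.9 174.7 9.0 z 121.4 xy122 [575.5  -7.9] [575.7  -8. ] hue 66.0
cap [351 196  19  18 255] [359.9 204.4] circ 359.9 204.3 9.2 z 121.1 xy122 [ 514.1 -151.4] [ 514.3 -151.6] hue 116.0
cap [328 199  18  18 252] [336.7 207.3] circ 336.6 207.3 9.0 z 121.4 xy122 [ 509.6 -106. ] [ 509.7 -105.9] hue 23.0
cap [305 202  18  17 244] [313.3 210.1] circ 313.2 210.4 9.0 z 121.4 xy122 [505.4 -60.5] [504.8 -60.2] hue 0.0
cap [281 204  18  18 249] [289.8 212.9] circ 289.9 213.0 9.1 z 121.5 xy122 [501.1 -14.9] [500.8 -14.9] hue 66.0
carrier [ 106  141   76   94 1551] ((566.4065551757812, 277.5757141113281), (204.14187622070312, 49.808815002441406), 33.72346115112305) 65.81104910587464
hole [162.4 214.3] [15.9 16.7] [509.2 239.1]
hole [149.9 196.1] [15.9 16.5] [547.3 264.4]
hole [137.4 177.9] [15.7 16.5] [585.5 289.9]
hole [125.2 159.9] [15.4 16.5] [623.6 315.1]
beam [747. 131. 372.]
beam2 [729. 132. 361.]
beam3 [752. -11. 387.]
bott [754. 313. 118.]
bott2 [745. 105. 133.]
bo3 [709. 220.  57.]
bl [ 683. -255.  114.]
```

View pics/c1.png

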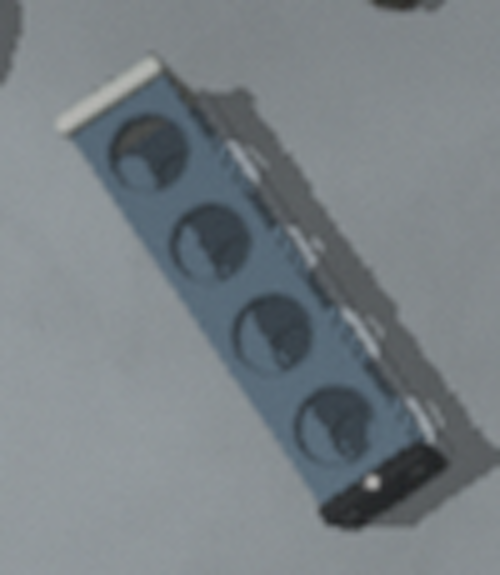

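The picture shows four clear bores, with the black cheek at lower right. Place 1 is therefore (509,239), and the measured bore spacing of 45.8 mm matches the spec. Next I work out jaw angles and the first move.

```bash
cat >> h.py <<'E'
from scipy.spatial.transform import Rotation as R
SRC=dict(green=(501,-15),red=(505.3,-60.5),yellow=(509.7,-106),blue=(514.1,-151.5))
DST=dict(green=(509.2,239.1),red=(547.3,264.4),yellow=(585.5,289.9),blue=(623.6,315.1))
def to(s,xyz,yaw,d=""):
    """shift (m) and turn (deg) from state s to tool-down pose at xyz with jaw axis at yaw (world)"""
    R0=R.from_euler("xyz",s["tcp_rot"],degrees=True)
    a=np.radians(yaw); y=np.array([np.cos(a),np.sin(a),0]); x=np.array([0,0,-1.])
    R1=R.from_matrix(np.c_[x,y,np.cross(x,y)])
    t=R0.inv().apply(np.array(xyz)-s["tool_pos"])/1000
    v=(R0.inv()*R1).as_rotvec(degrees=True)
    print(d,xyz,yaw,"shift",t.round(4),"turn",v.round(1)); return t,v
def yaw(s):
    y=R.from_euler("xyz",s["tcp_rot"],degrees=True).as_matrix()[:,1]; return np.degrees(np.arctan2(y[1],y[0]))
E
python3 - <<'E'
from h import *; from bench import sense
s=sense(); print(yaw(s),R.from_euler("xyz",s["tcp_rot"],degrees=True).as_matrix().round(3))
for a in(5.3,-174.7): to(s,(501,-15,250),a)
E
```

```text
-75.86120377781539 [[-0.     0.244 -0.97 ]
 [ 0.002 -0.97  -0.244]
 [-1.    -0.002 -0.   ]]
 (501, -15, 250) 5.3 shift [ 0.0032 -0.4626 -0.4821] turn [-81.2  -0.1   0.1]
 (501, -15, 250) -174.7 shift [ 0.0032 -0.4626 -0.4821] turn [98.8  0.1  0.1]
```

{"op": "carry_out", "data": {"commands": [0.003,-0.463,-0.482,-81.2,0,0,-0.35,0.003,-0.463,-0.482,-81.2,0,0,-0.35,0.003,-0.463,-0.482,-81.2,0,0,-0.35,0.003,-0.463,-0.482,-81.2,0,0,-0.35,0.003,-0.463,-0.482,-81.2,0,0,-0.35,0.003,-0.463,-0.482,-81.2,0,0,-0.35,0.003,-0.463,-0.482,-81.2,0,0,-0.35,0.003,-0.463,-0.482,-81.2,0,0,-0.35,0.003,-0.463,-0.482,-81.2,0,0,-0.35,0.003,-0.463,-0.482,-81.2,0,0,-0.35,0.003,-0.463,-0.482,-81.2,0,0,-0.35,0.003,-0.463,-0.482,-81.2,0,0,-0.35], "grip_force": 40}}

```text
time: 1.6
tool_pos: [501.4, -11.9, 249.5]
tcp_rot: [-155.5, 89.8, 120.1]
ft_force: [0.3, 0.3, -0.7]
finger_gap: 58.0
```

```bash
cat > look.py <<'E'
import sys
from h import *; from bench import sense,optics
s=sense();p,d=optics.snapshot("wrist");c=optics.calibration("wrist")
cv2.imwrite(f"pics/{sys.argv[1]}.png",p[:,:,::-1]);np.savez(f"pics/{sys.argv[1]}.npz",p=p,d=d,m=c["mtx"],e=c["extrinsics"])
print(s["tool_pos"].round(1),yaw(s).round(2),s["finger_gap"].round(1))
P=cloud(d,c["mtx"],c["extrinsics"])
for lo,hi,z in((110,135,122),):
  for b,st,ce in blobs((P[...,2]>lo)&(P[...,2]<hi),300):
    print(st,ce.round(1),"z",np.median(P[b][:,2]).round(1),"xy",ray(c["mtx"],c["extrinsics"],ce,z)[0,:2].round(1))
E
python3 look.py w1; python3 - <<'E'
from h import *; from bench import sense
s=sense()
to(s,(501,-15,117),5.3,"grasp")
E
```

```text
grasp (501, -15, 117) 5.3 shift [0.1325 0.0003 0.0018] turn [ 0.2 -0.1  0.1]Traceback (most recent call last):
  File "look.py", line 5, in <module>
    print(s["tool_pos"].round(1),yaw(s).round(2),s["finger_gap"].round(1))
                                                 ^^^^^^^^^^^^^^^^^^^^^
AttributeError: 'float' object has no attribute 'round'
```

View pics/w1.png

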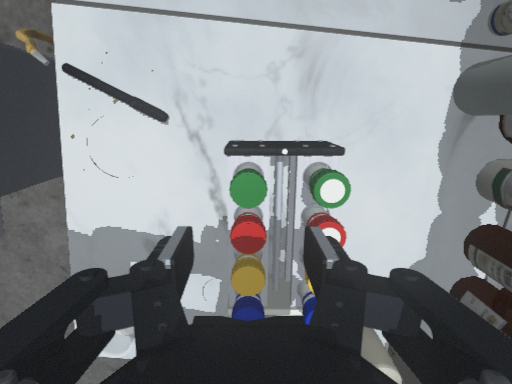

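The wrist view shows the fingers lined up across the row. The green cap is at pixel (248,188), red at (248,235) and the sealed green at (331,189). I measure from this view as a cross-check.

```bash
sed -i 's/s\["finger_gap"\].round(1)/s["finger_gap"]/' look.py
python3 - <<'E'
from h import *; from bench import sense
f=np.load("pics/w1.npz");p,d,m,e=[f[k] for k in "pdme"]
hsv=cv2.cvtColor(p,cv2.COLOR_RGB2HSV);H,S,V=[hsv[...,i].astype(int) for i in range(3)]
P=cloud(d,m,e)
print(e[:3,3].round(1),P[188,248].round(1))
for n,mk in dict(green=(abs(H-66)<15)&(S>90),red=((H<8)|(H>172))&(S>120)).items():
    for b,s,c in blobs(mk&(abs(P[...,2]-122)<5),200):
        print(n,s,c.round(1),ray(m,e,c,122)[0].round(1),np.median(P[b],0).round(1))
s=sense(); to(s,(501,-15,117),5.3,"grasp")
E
```

```text
[494.5  50.8 370. ] [500.3 -14.3 122. ]
green [ 230  171   37   37 1049] [248.  189.1] [500.4 -15.3 122. ] [500.4 -15.3 121.6]
green [313 171  37  37 548] [330.2 188.2] [573.   -7.5 122. ] [572.1  -6.5 121.5]
red [230 219  36  35 945] [247.9 236.2] [504.7 -60.5 122. ] [504.7 -60.6 121.5]
red [316 219  30  27 238] [333.3 228. ] [582.4 -44.7 122. ] [583.2 -43.  121.3]
grasp (501, -15, 117) 5.3 shift [0.1325 0.0003 0.0018] turn [ 0.2 -0.1  0.1]
```

{"op": "carry_out", "data": {"commands": [0.02,0,0.002,0,0,0,-0.35,0.055,0,0.002,0,0,0,-0.35,0.09,0,0.002,0,0,0,-0.35,0.12,0,0.002,0,0,0,-0.35,0.132,0,0.002,0,0,0,-0.35,0.132,0,0.002,0,0,0,-0.35,0.132,0,0.002,0,0,0,0.5,0.132,0,0.002,0,0,0,0.5,0.132,0,0.002,0,0,0,0.5,0.132,0,0.002,0,0,0,0.5,0.132,0,0.002,0,0,0,0.5], "grip_force": 40}}

```text
time: 3.02
tool_pos: [501.7, -15.2, 118.7]
tcp_rot: [151.6, 89.9, 67.1]
ft_force: [0.4, 0.7, 6.3]
finger_gap: 33.1
```

```bash
cat > st.py <<'E'
import sys
from h import *; from bench import sense
s=sense(); print(round(s["time"],2),s["tool_pos"].round(1),yaw(s).round(2),"F",s["ft_force"].round(1),"gap",round(s["finger_gap"],1))
n=sys.argv[1]
to(s,(*s["tool_pos"][:2],252),yaw(s),"lift")
to(s,(*SRC[n],252),5.3,"over src"); to(s,(*SRC[n],117),5.3,"src")
to(s,(*DST[n],252),-56.4,"over dst"); to(s,(*DST[n],118),-56.4,"dst")
E
python3 st.py green
```

```text
3.02 [501.7 -15.2 118.7] 5.52 F [0.4 0.7 6.3] gap 33.1
lift (np.float64(501.7052169571094), np.float64(-15.237233405527912), 252) 5.521565320484073 shift [-1.333e-01  1.000e-04 -2.000e-04] turn [ 0.  -0.1 -0. ]
over src (501, -15, 252) 5.3 shift [-0.1333 -0.0006 -0.0005] turn [ 0.2 -0.1 -0. ]
src (501, -15, 117) 5.3 shift [ 0.0017 -0.0007 -0.0003] turn [ 0.2 -0.1 -0. ]
over dst (509.2, 239.1, 252) -56.4 shift [-0.133   0.032  -0.2526] turn [61.9 -0.1  0. ]
dst (509.2, 239.1, 118) -56.4 shift [ 0.001   0.0319 -0.2524] turn [61.9 -0.1  0. ]
```

{"op": "carry_out", "data": {"commands": [-0.025,0,0,0,0,0,0.5,-0.06,0,0,0,0,0,0.5,-0.1,0,0,0,0,0,0.5,-0.133,0,0,0,0,0,0.5,-0.133,0.004,-0.032,8,0,0,0.5,-0.133,0.01,-0.074,18,0,0,0.5,-0.133,0.016,-0.12,29,0,0,0.5,-0.133,0.022,-0.165,40,0,0,0.5,-0.133,0.028,-0.21,51,0,0,0.5,-0.133,0.032,-0.24,59,0,0,0.5,-0.133,0.032,-0.2525,61.9,0,0,0.5,-0.133,0.032,-0.2525,61.9,0,0,0.5]}}

```text
time: 4.53
tool_pos: [508.7, 239.8, 251.5]
tcp_rot: [-102.3, 89.9, 111.4]
ft_force: [0.4, -0.2, 0.4]
finger_gap: 33.0
```

```bash
python3 st.py green; python3 look.py w2
```

```text
4.53 [508.7 239.8 251.5] -56.25 F [ 0.4 -0.2  0.4] gap 33.0
lift (np.float64(508.6918772383273), np.float64(239.79849988238945), 252) -56.252414928500585 shift [-0.0005 -0.     -0.    ] turn [-0.  -0.   0.1]
over src (501, -15, 252) 5.3 shift [-0.0007  0.2076  0.1479] turn [-61.6  -0.    0. ]
src (501, -15, 117) 5.3 shift [0.1343 0.2077 0.148 ] turn [-61.6  -0.    0. ]
over dst (509.2, 239.1, 252) -56.4 shift [-0.0005  0.0009 -0.    ] turn [ 0.1 -0.   0.1]
dst (509.2, 239.1, 118) -56.4 shift [ 0.1335  0.001  -0.    ] turn [ 0.1 -0.   0.1]
[508.7 239.8 251.5] -56.25 33.04141720193218
[ 471  247   41   47 1195] [493.6 266.3] z 121.3 xy [575.3  -3. ]
```

View pics/w2.png

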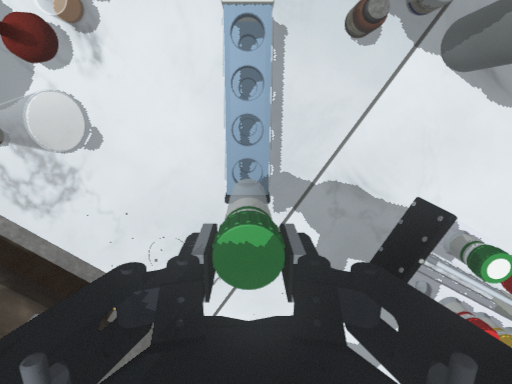

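The green tube is held upright, with its cap at (248,254), and the carrier's bores lie in line above it at columns 246–248. I cross-check the bores from this view.

```bash
python3 - <<'E'
from h import *
f=np.load("pics/w2.npz");p,d,m,e=[f[k] for k in "pdme"];P=cloud(d,m,e)
t=((abs(P[...,2]-66)<5)).astype(np.uint8)*255; t[200:]=0;t[:,:215]=0;t[:,285:]=0
cs,h=cv2.findContours(t,cv2.RETR_CCOMP,cv2.CHAIN_APPROX_NONE)
for k,hh in zip(cs,h[0]):
    if hh[3]>=0 and len(k)>40: el=cv2.fitEllipse(k);print(np.round(el,1) if 0 else el,ray(m,e,el[0],66)[0,:2].round(1))
b=(P[...,2]>205)&(P[...,2]<270); hsv=cv2.cvtColor(p,cv2.COLOR_RGB2HSV)
b&=(abs(hsv[...,0].astype(int)-66)<15)&(hsv[...,1]>90); q=P[b];z=np.median(q[:,2]);print("cap",z,q[abs(q[:,2]-z)<2].mean(0))
E
```

```text
((247.46055603027344, 129.44314575195312), (31.34086799621582, 31.51103973388672), 152.09335327148438) [548. 265.]
((247.5908966064453, 83.22087860107422), (32.40460968017578, 34.16399002075195), 3.3118255138397217) [585.7 290.1]
((247.64939880371094, 32.85709762573242), (33.42223358154297, 36.34103012084961), 0.7690683603286743) [623.6 315.3]
cap 253.87466772327383 [511.47566377 239.3335673  253.9861751 ]
```

{"op": "carry_out", "data": {"commands": [0.02,0.001,0,0,0,0,0.5,0.05,0.001,0,0,0,0,0.5,0.08,0.001,0,0,0,0,0.5,0.105,0.001,0,0,0,0,0.5,0.125,0.001,0,0,0,0,0.5,0.1325,0.001,0,0,0,0,0.5,0.1325,0.001,0,0,0,0,0.5,0.1325,0.001,0,0,0,0,0.5]}}

```text
time: 5.58
tool_pos: [509.5, 238.7, 119.5]
tcp_rot: [-126.9, 89.9, 86.9]
ft_force: [-2.0, 4.7, 5.2]
finger_gap: 32.7
```

```bash
python3 st.py green
```

```text
5.58 [509.5 238.7 119.5] -56.25 F [-2.   4.7  5.2] gap 32.7
lift (np.float64(509.5419697657246), np.float64(238.6897265151306), 252) -56.24710763973839 shift [-0.1325 -0.0002 -0.0002] turn [-0.  -0.1  0.1]
over src (501, -15, 252) 5.3 shift [-0.133   0.206   0.1479] turn [-61.5  -0.1   0. ]
src (501, -15, 117) 5.3 shift [0.002  0.2062 0.1481] turn [-61.5  -0.1   0. ]
over dst (509.2, 239.1, 252) -56.4 shift [-1.325e-01 -8.000e-04 -1.000e-04] turn [ 0.2 -0.1  0.1]
dst (509.2, 239.1, 118) -56.4 shift [ 0.0015 -0.0005  0.0001] turn [ 0.2 -0.1  0.1]
```

{"op": "carry_out", "data": {"commands": [0,0,0,0,0,0,-0.35,0,0,0,0,0,0,-0.35,0,0,0,0,0,0,-0.35,-0.01,0,0,0,0,0,-0.35,-0.035,0,0,0,0,0,-0.35,-0.07,0,0,0,0,0,-0.35,-0.11,0,0,0,0,0,-0.35,-0.132,0,0,0,0,0,-0.35,-0.132,0,0,0,0,0,-0.35]}}

```text
time: 6.7
tool_pos: [510.9, 238.9, 254.7]
tcp_rot: [-177.7, 89.6, 36.1]
ft_force: [0.5, -0.4, 0.7]
finger_gap: 57.8
```

```bash
python3 st.py red; python3 look.py w3
```

```text
6.7 [510.9 238.9 254.7] -56.25 F [ 0.5 -0.4  0.7] gap 57.8
lift (np.float64(510.89718703282625), np.float64(238.85621563520908), 252) -56.24598221666709 shift [0.0027 0.     0.    ] turn [-0.  -0.4  0. ]
over src (505.3, -60.5, 252) 5.3 shift [0.0015 0.2458 0.171 ] turn [-61.5  -0.3  -0.2]
src (505.3, -60.5, 117) 5.3 shift [0.1365 0.2458 0.1719] turn [-61.5  -0.3  -0.2]
over dst (547.3, 264.4, 252) -56.4 shift [ 0.003  -0.001  -0.0444] turn [ 0.2 -0.4  0. ]
dst (547.3, 264.4, 118) -56.4 shift [ 0.137  -0.001  -0.0436] turn [ 0.2 -0.4  0. ]
[510.9 238.9 254.7] -56.25 57.83800149196762
[ 226  165   38   38 1086] [244.7 183.5] z 119.4 xy [511.4 242.1]
[ 469  249   42   35 1098] [489.3 266.1] z 119.2 xy [ 5.747e+02 -3.000e-01]
```

View pics/w3.png

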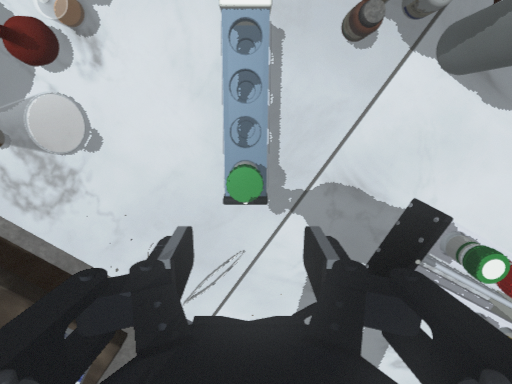

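Green is seated: its cap at (245,184) reads the same height as the duplicate's, 119.4 against 119.2. On to red.

{"op": "carry_out", "data": {"commands": [0,0.041,0.028,-10,0,0,-0.35,0,0.082,0.057,-20,0,0,-0.35,0,0.123,0.085,-30,0,0,-0.35,0,0.164,0.114,-41,0,0,-0.35,0,0.205,0.142,-51,0,0,-0.35,0.001,0.235,0.162,-59,0,0,-0.35,0.0015,0.246,0.171,-61.5,-0.3,-0.2,-0.35,0.0015,0.246,0.171,-61.5,-0.3,-0.2,-0.35,0.0015,0.246,0.171,-61.5,-0.3,-0.2,-0.35,0.0015,0.246,0.171,-61.5,-0.3,-0.2,-0.35]}}

```text
time: 8.0
tool_pos: [504.5, -60.1, 249.8]
tcp_rot: [-95.1, 89.8, -179.8]
ft_force: [-0.9, 0.4, -0.9]
finger_gap: 57.7
```

```bash
python3 st.py red
```

```text
8.0 [504.5 -60.1 249.8] 5.29 F [-0.9  0.4 -0.9] gap 57.7
lift (np.float64(504.45465140636026), np.float64(-60.07250511559091), 252) 5.28590063910126 shift [-0.0022 -0.     -0.    ] turn [-0.  -0.   0.2]
over src (505.3, -60.5, 252) 5.3 shift [-0.0022  0.0008  0.0005] turn [-0.  -0.   0.2]
src (505.3, -60.5, 117) 5.3 shift [0.1328 0.0013 0.0005] turn [-0.  -0.   0.2]
over dst (547.3, 264.4, 252) -56.4 shift [-0.0024  0.0725 -0.3191] turn [61.7  0.1  0.2]
dst (547.3, 264.4, 118) -56.4 shift [ 0.1316  0.073  -0.3191] turn [61.7  0.1  0.2]
```

{"op": "carry_out", "data": {"commands": [0.02,0.001,0.0005,0,0,0,-0.35,0.055,0.001,0.0005,0,0,0,-0.35,0.09,0.001,0.0005,0,0,0,-0.35,0.12,0.001,0.0005,0,0,0,-0.35,0.132,0.001,0.0005,0,0,0,-0.35,0.132,0.001,0.0005,0,0,0,-0.35,0.132,0.001,0.0005,0,0,0,0.5,0.132,0.001,0.0005,0,0,0,0.5,0.132,0.001,0.0005,0,0,0,0.5,0.132,0.001,0.0005,0,0,0,0.5,0.132,0.001,0.0005,0,0,0,0.5]}}

```text
time: 9.38
tool_pos: [506.2, -60.7, 119.2]
tcp_rot: [-60.5, 90.0, -145.3]
ft_force: [0.5, 0.6, 6.9]
finger_gap: 33.1
```

```bash
python3 st.py red
```

```text
9.38 [506.2 -60.7 119.2] 5.28 F [0.5 0.6 6.9] gap 33.1
lift (np.float64(506.1554395936193), np.float64(-60.72084860255556), 252) 5.279220153090624 shift [-1.328e-01 -1.000e-04  1.000e-04] turn [0. 0. 0.]
over src (505.3, -60.5, 252) 5.3 shift [-0.1328 -0.0009 -0.0002] turn [-0.  0.  0.]
src (505.3, -60.5, 117) 5.3 shift [ 0.0022 -0.0008 -0.0003] turn [-0.  0.  0.]
over dst (547.3, 264.4, 252) -56.4 shift [-0.133   0.0708 -0.3199] turn [61.7  0.   0. ]
dst (547.3, 264.4, 118) -56.4 shift [ 0.001   0.0709 -0.32  ] turn [61.7  0.   0. ]
```

{"op": "carry_out", "data": {"commands": [-0.025,0,0,0,0,0,0.5,-0.065,0,0,0,0,0,0.5,-0.11,0,0,0,0,0,0.5,-0.133,0,0,0,0,0,0.5,-0.133,0.008,-0.037,7,0,0,0.5,-0.133,0.02,-0.091,17,0,0,0.5,-0.133,0.033,-0.15,28,0,0,0.5,-0.133,0.046,-0.209,39,0,0,0.5,-0.133,0.058,-0.263,50,0,0,0.5,-0.133,0.067,-0.303,58,0,0,0.5,-0.133,0.071,-0.32,61.7,0,0,0.5,-0.133,0.071,-0.32,61.7,0,0,0.5]}}

```text
time: 10.88
tool_pos: [547.1, 265.5, 251.4]
tcp_rot: [-4.1, 89.9, -150.3]
ft_force: [-0.5, 0.2, -0.3]
finger_gap: 32.9
```

```bash
python3 st.py red
```

```text
10.88 [547.1 265.5 251.4] -56.26 F [-0.5  0.2 -0.3] gap 32.9
lift (np.float64(547.0506148612558), np.float64(265.5407548231439), 252) -56.264328904095436 shift [-0.0006 -0.      0.    ] turn [0.  0.1 0. ]
over src (505.3, -60.5, 252) 5.3 shift [-2.000e-04  2.480e-01  2.158e-01] turn [-61.6   0.1   0.1]
src (505.3, -60.5, 117) 5.3 shift [0.1348 0.248  0.2155] turn [-61.6   0.1   0.1]
over dst (547.3, 264.4, 252) -56.4 shift [-0.0006  0.0011  0.0004] turn [0.1 0.1 0. ]
dst (547.3, 264.4, 118) -56.4 shift [0.1334 0.0011 0.0002] turn [0.1 0.1 0. ]
```

{"op": "carry_out", "data": {"commands": [0.02,0.001,0,0,0,0,0.5,0.05,0.001,0,0,0,0,0.5,0.08,0.001,0,0,0,0,0.5,0.105,0.001,0,0,0,0,0.5,0.125,0.001,0,0,0,0,0.5,0.132,0.001,0,0,0,0,0.5,0.132,0.001,0,0,0,0,0.5,0.132,0.001,0,0,0,0,0.5]}}

```text
time: 11.88
tool_pos: [547.9, 264.6, 120.3]
tcp_rot: [-67.2, 90.0, 146.6]
ft_force: [-1.6, 1.6, 5.7]
finger_gap: 33.1
```

{"op": "carry_out", "data": {"commands": [0,0,0,0,0,0,-0.35,0,0,0,0,0,0,-0.35,0,0,0,0,0,0,-0.35,-0.01,0,0,0,0,0,-0.35,-0.035,0,0,0,0,0,-0.35,-0.07,0,0,0,0,0,-0.35,-0.11,0,0,0,0,0,-0.35,-0.132,0,0,0,0,0,-0.35,-0.132,0,0,0,0,0,-0.35,-0.132,0,0,0,0,0,-0.35]}}

```text
time: 13.12
tool_pos: [547.6, 264.4, 251.2]
tcp_rot: [-22.5, 89.9, -168.8]
ft_force: [-0.1, -0.3, -0.7]
finger_gap: 57.7
```

```bash
python3 look.py w4;python3 st.py yellow
```

```text
[547.6 264.4 251.2] -56.25 57.71161904045488
[ 222  161   39   39 1130] [241.2 179.8] z 120.7 xy [549.5 272. ]
[ 228  210   37   38 1052] [245.8 228.6] z 120.9 xy [513.  242.8]
[ 463  288   49   51 1224] [490.1 308.4] z 120.4 xy [577.9  -9.3]
13.18 [547.3 264.3 250.6] -56.25 F [ 0.6 -1.3 -0.2] gap 58.1
lift (np.float64(547.2975818464872), np.float64(264.28841928931615), 252) -56.252941276859566 shift [-0.0014 -0.      0.    ] turn [0.  0.1 0. ]
over src (509.7, -106, 252) 5.3 shift [-0.0011  0.287   0.237 ] turn [-61.6   0.1   0.1]
src (509.7, -106, 117) 5.3 shift [0.1339 0.2871 0.2366] turn [-61.6   0.1   0.1]
over dst (585.5, 289.9, 252) -56.4 shift [-0.0015 -0.0001 -0.046 ] turn [0.1 0.1 0. ]
dst (585.5, 289.9, 118) -56.4 shift [ 0.1325  0.     -0.0463] turn [0.1 0.1 0. ]
```

View pics/w4.png

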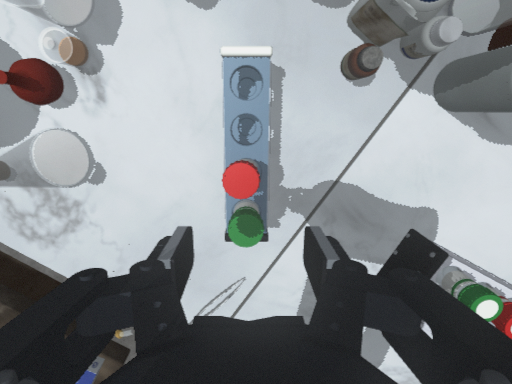

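Red is down (cap at (241,180), same height as the others) and leans a few degrees within its bore clearance, which is within limits. Next is yellow.

{"op": "carry_out", "data": {"commands": [-0.001,0.04,0.033,-9,0,0,-0.35,-0.001,0.082,0.068,-18,0,0,-0.35,-0.001,0.123,0.102,-27,0,0,-0.35,-0.001,0.164,0.135,-36,0,0,-0.35,-0.001,0.205,0.17,-45,0,0,-0.35,-0.001,0.245,0.203,-53,0,0,-0.35,-0.001,0.275,0.228,-59,0,0,-0.35,-0.001,0.287,0.237,-61.6,0.1,0.1,-0.35,-0.001,0.287,0.237,-61.6,0.1,0.1,-0.35,-0.001,0.287,0.237,-61.6,0.1,0.1,-0.35,-0.001,0.287,0.237,-61.6,0.1,0.1,-0.35]}}

```text
time: 14.55
tool_pos: [509.6, -105.0, 251.6]
tcp_rot: [-120.8, 89.9, 154.6]
ft_force: [-0.1, -0.5, -0.2]
finger_gap: 57.5
```

```bash
python3 st.py yellow
```

```text
14.55 [ 509.6 -105.   251.6] 5.38 F [-0.1 -0.5 -0.2] gap 57.5
lift (np.float64(509.6364972182834), np.float64(-105.02695342052068), 252) 5.383215671511783 shift [-0.0004 -0.     -0.    ] turn [-0.  -0.   0.1]
over src (509.7, -106, 252) 5.3 shift [-0.0004 -0.      0.001 ] turn [ 0.1 -0.   0.1]
src (509.7, -106, 117) 5.3 shift [1.346e-01 1.000e-04 1.000e-03] turn [ 0.1 -0.   0.1]
over dst (585.5, 289.9, 252) -56.4 shift [-3.000e-04  1.126e-01 -3.861e-01] turn [61.8  0.   0.1]
dst (585.5, 289.9, 118) -56.4 shift [ 0.1337  0.1127 -0.386 ] turn [61.8  0.   0.1]
```

{"op": "carry_out", "data": {"commands": [0.02,0,0.001,0,0,0,-0.35,0.055,0,0.001,0,0,0,-0.35,0.09,0,0.001,0,0,0,-0.35,0.12,0,0.001,0,0,0,-0.35,0.1335,0,0.001,0,0,0,-0.35,0.1335,0,0.001,0,0,0,-0.35,0.1335,0,0.001,0,0,0,0.5,0.1335,0,0.001,0,0,0,0.5,0.1335,0,0.001,0,0,0,0.5,0.1335,0,0.001,0,0,0,0.5,0.1335,0,0.001,0,0,0,0.5]}}

```text
time: 15.92
tool_pos: [510.6, -106.2, 119.3]
tcp_rot: [75.1, 89.9, -9.6]
ft_force: [1.1, -0.2, 5.5]
finger_gap: 33.1
```

```bash
python3 st.py yellow
```

```text
15.93 [ 510.6 -106.2  119.3] 5.38 F [ 1.1 -0.2  5.5] gap 33.1
lift (np.float64(510.58384661665855), np.float64(-106.24227950492295), 252) 5.3827780093688995 shift [-1.327e-01  2.000e-04  1.000e-04] turn [-0.   0.  -0.1]
over src (509.7, -106, 252) 5.3 shift [-0.1327 -0.0007 -0.0003] turn [ 0.1  0.  -0.1]
src (509.7, -106, 117) 5.3 shift [ 0.0023 -0.0009 -0.0003] turn [ 0.1  0.  -0.1]
over dst (585.5, 289.9, 252) -56.4 shift [-0.1327  0.1119 -0.3873] turn [61.8 -0.  -0.1]
dst (585.5, 289.9, 118) -56.4 shift [ 0.0013  0.1117 -0.3874] turn [61.8 -0.  -0.1]
```

{"op": "carry_out", "data": {"commands": [-0.025,0,0,0,0,0,0.5,-0.065,0,0,0,0,0,0.5,-0.11,0,0,0,0,0,0.5,-0.133,0.003,-0.01,2,0,0,0.5,-0.133,0.014,-0.05,8,0,0,0.5,-0.133,0.03,-0.105,17,0,0,0.5,-0.133,0.047,-0.162,26,0,0,0.5,-0.133,0.064,-0.22,35,0,0,0.5,-0.133,0.08,-0.277,44,0,0,0.5,-0.133,0.095,-0.33,53,0,0,0.5,-0.133,0.107,-0.37,59,0,0,0.5,-0.133,0.112,-0.3875,61.8,0,0,0.5]}}

```text
time: 17.42
tool_pos: [585.0, 292.6, 251.4]
tcp_rot: [77.4, 90.0, -69.1]
ft_force: [0.9, -0.5, -0.4]
finger_gap: 33.0
```

```bash
python3 st.py yellow
```

```text
17.43 [585.  292.6 251.4] -56.43 F [ 0.9 -0.5 -0.4] gap 33.0
lift (np.float64(585.0176411840087), np.float64(292.55810763733484), 252) -56.426647226762924 shift [-0.0006  0.      0.    ] turn [-0.  0. -0.]
over src (509.7, -106, 252) 5.3 shift [-0.0005  0.2904  0.2832] turn [-61.7   0.   -0. ]
src (509.7, -106, 117) 5.3 shift [0.1345 0.2904 0.2831] turn [-61.7   0.   -0. ]
over dst (585.5, 289.9, 252) -56.4 shift [-0.0006  0.0025  0.0011] turn [-0.  0. -0.]
dst (585.5, 289.9, 118) -56.4 shift [0.1334 0.0024 0.0011] turn [-0.  0. -0.]
```

{"op": "carry_out", "data": {"commands": [0,0.0024,0.001,0,0,0,0.5,0,0.0024,0.001,0,0,0,0.5,0.02,0.0024,0.001,0,0,0,0.5,0.05,0.0024,0.001,0,0,0,0.5,0.08,0.0024,0.001,0,0,0,0.5,0.105,0.0024,0.001,0,0,0,0.5,0.125,0.0024,0.001,0,0,0,0.5,0.132,0.0024,0.001,0,0,0,0.5,0.132,0.0024,0.001,0,0,0,0.5,0.132,0.0024,0.001,0,0,0,0.5]}}

```text
time: 18.68
tool_pos: [586.1, 290.1, 120.3]
tcp_rot: [171.5, 89.9, 25.1]
ft_force: [-2.1, 1.9, 6.4]
finger_gap: 32.9
```

```bash
python3 st.py yellow
```

```text
18.68 [586.1 290.1 120.3] -56.44 F [-2.1  1.9  6.4] gap 32.9
lift (np.float64(586.0535294210201), np.float64(290.07322985565474), 252) -56.44111752077064 shift [-0.1317  0.     -0.0002] turn [ 0.  -0.1 -0. ]
over src (509.7, -106, 252) 5.3 shift [-0.1321  0.2879  0.2823] turn [-61.7  -0.1  -0.1]
src (509.7, -106, 117) 5.3 shift [0.0029 0.2878 0.2826] turn [-61.7  -0.1  -0.1]
over dst (585.5, 289.9, 252) -56.4 shift [-1.317e-01 -1.000e-04  3.000e-04] turn [-0.  -0.1 -0. ]
dst (585.5, 289.9, 118) -56.4 shift [ 0.0023 -0.0002  0.0006] turn [-0.  -0.1 -0. ]
```

{"op": "carry_out", "data": {"commands": [0,0,0,0,0,0,-0.35,0,0,0,0,0,0,-0.35,0,0,0,0,0,0,-0.35,-0.01,0,0,0,0,0,-0.35,-0.035,0,0,0,0,0,-0.35,-0.07,0,0,0,0,0,-0.35,-0.11,0,0,0,0,0,-0.35,-0.132,0,0,0,0,0,-0.35,-0.132,0,0,0,0,0,-0.35,-0.132,0,0,0,0,0,-0.35]}}

```text
time: 19.92
tool_pos: [585.4, 289.8, 251.1]
tcp_rot: [-178.1, 90.0, 35.4]
ft_force: [-0.4, -0.1, 0.1]
finger_gap: 57.8
```

```bash
python3 look.py w5;python3 st.py blue
```

```text
[585.4 289.8 251.1] -56.44 57.78343009221425
[ 402    0   66   61 2957] [435.  30.] z 129.5 xy [771.  237.7]
[497 105  15  56 558] [505.6 133.9] z 114.6 xy [745.4 132.6]
[ 223  161   38   39 1120] [241.6 179.8] z 120.6 xy [587.9 297.2]
[ 224  208   36   38 1056] [241.7 226.6] z 120.6 xy [550.6 272.8]
[229 254  35  36 981] [246.2 271.6] z 120.8 xy [513.9 243.5]
19.98 [585.2 289.7 250.5] -56.44 F [-0.2 -0.5 -0.6] gap 57.7
lift (np.float64(585.1557998711186), np.float64(289.6967507750867), 252) -56.439483096168 shift [-0.0015 -0.      0.    ] turn [0. 0. 0.]
over src (514.1, -151.5, 252) 5.3 shift [-0.0014  0.3284  0.3031] turn [-61.7   0.    0. ]
src (514.1, -151.5, 117) 5.3 shift [0.1336 0.3284 0.303 ] turn [-61.7   0.    0. ]
over dst (623.6, 315.1, 252) -56.4 shift [-0.0015  0.0001 -0.0461] turn [-0.  0.  0.]
dst (623.6, 315.1, 118) -56.4 shift [ 1.325e-01  1.000e-04 -4.620e-02] turn [-0.  0.  0.]
```

Yellow is seated at the same cap height. Next is blue.

{"op": "carry_out", "data": {"commands": [-0.001,0.04,0.037,-8,0,0,-0.35,-0.001,0.082,0.076,-16,0,0,-0.35,-0.001,0.123,0.114,-24,0,0,-0.35,-0.001,0.164,0.151,-32,0,0,-0.35,-0.001,0.205,0.189,-40,0,0,-0.35,-0.001,0.245,0.226,-47,0,0,-0.35,-0.001,0.282,0.26,-54,0,0,-0.35,-0.001,0.312,0.288,-59,0,0,-0.35,-0.001,0.3285,0.303,-61.7,0,0,-0.35,-0.001,0.3285,0.303,-61.7,0,0,-0.35,-0.001,0.3285,0.303,-61.7,0,0,-0.35,-0.001,0.3285,0.303,-61.7,0,0,-0.35]}}

```text
time: 21.48
tool_pos: [514.3, -150.5, 251.2]
tcp_rot: [-106.3, 89.9, 169.0]
ft_force: [0.7, 0.3, 0.6]
finger_gap: 57.7
```

```bash
python3 st.py blue
```

```text
21.48 [ 514.3 -150.5  251.2] 5.3 F [0.7 0.3 0.6] gap 57.7
lift (np.float64(514.2808332198962), np.float64(-150.46734413961562), 252) 5.302515314967408 shift [-0.0008 -0.     -0.    ] turn [-0.  -0.   0.1]
over src (514.1, -151.5, 252) 5.3 shift [-0.0008 -0.0003  0.001 ] turn [ 0.  -0.   0.1]
src (514.1, -151.5, 117) 5.3 shift [ 1.342e-01 -1.000e-04  1.100e-03] turn [ 0.  -0.   0.1]
over dst (623.6, 315.1, 252) -56.4 shift [-0.0008  0.1519 -0.4535] turn [61.7  0.   0.1]
dst (623.6, 315.1, 118) -56.4 shift [ 0.1332  0.1521 -0.4534] turn [61.7  0.   0.1]
```

{"op": "carry_out", "data": {"commands": [0.02,0,0.001,0,0,0,-0.35,0.055,0,0.001,0,0,0,-0.35,0.09,0,0.001,0,0,0,-0.35,0.12,0,0.001,0,0,0,-0.35,0.1335,0,0.001,0,0,0,-0.35,0.1335,0,0.001,0,0,0,-0.35,0.1335,0,0.001,0,0,0,0.5,0.1335,0,0.001,0,0,0,0.5,0.1335,0,0.001,0,0,0,0.5,0.1335,0,0.001,0,0,0,0.5,0.1335,0,0.001,0,0,0,0.5]}}

```text
time: 22.85
tool_pos: [515.2, -151.8, 119.0]
tcp_rot: [53.8, 89.9, -30.9]
ft_force: [-0.8, -1.0, 7.1]
finger_gap: 32.8
```

```bash
python3 st.py blue
```

```text
22.85 [ 515.2 -151.8  119. ] 5.3 F [-0.8 -1.   7.1] gap 32.8
lift (np.float64(515.1651139177087), np.float64(-151.79848325394448), 252) 5.299237490728108 shift [-1.33e-01  1.00e-04  1.00e-04] turn [-0.   0.  -0.1]
over src (514.1, -151.5, 252) 5.3 shift [-0.133  -0.0009 -0.0003] turn [-0.   0.  -0.1]
src (514.1, -151.5, 117) 5.3 shift [ 0.002  -0.001  -0.0004] turn [-0.   0.  -0.1]
over dst (623.6, 315.1, 252) -56.4 shift [-0.1332  0.1512 -0.4548] turn [61.7  0.  -0.1]
dst (623.6, 315.1, 118) -56.4 shift [ 0.0008  0.1511 -0.4549] turn [61.7  0.  -0.1]
```

{"op": "carry_out", "data": {"commands": [-0.025,0,0,0,0,0,0.5,-0.065,0,0,0,0,0,0.5,-0.11,0,0,0,0,0,0.5,-0.133,0.003,-0.01,2,0,0,0.5,-0.133,0.016,-0.05,8,0,0,0.5,-0.133,0.034,-0.103,15,0,0,0.5,-0.133,0.053,-0.16,23,0,0,0.5,-0.133,0.072,-0.217,31,0,0,0.5,-0.133,0.091,-0.274,39,0,0,0.5,-0.133,0.11,-0.331,47,0,0,0.5,-0.133,0.129,-0.388,54,0,0,0.5,-0.133,0.144,-0.433,59,0,0,0.5]}}

```text
time: 24.35
tool_pos: [618.1, 295.2, 251.1]
tcp_rot: [55.9, 90.0, -88.0]
ft_force: [1.1, -1.2, 0.4]
finger_gap: 33.2
```

```bash
python3 st.py blue
```

```text
24.35 [618.1 295.2 251.1] -53.83 F [ 1.1 -1.2  0.4] gap 33.2
lift (np.float64(618.1176956947724), np.float64(295.16090923231906), 252) -53.83151158194182 shift [-0.0009  0.      0.    ] turn [-0.  0. -0.]
over src (514.1, -151.5, 252) 5.3 shift [-0.0006  0.2992  0.3476] turn [-59.1   0.   -0. ]
src (514.1, -151.5, 117) 5.3 shift [0.1344 0.2991 0.3475] turn [-59.1   0.   -0. ]
over dst (623.6, 315.1, 252) -56.4 shift [-0.0009 -0.0129 -0.0162] turn [ 2.6  0.  -0. ]
dst (623.6, 315.1, 118) -56.4 shift [ 0.1331 -0.0129 -0.0163] turn [ 2.6  0.  -0. ]
```

{"op": "carry_out", "data": {"commands": [0,-0.008,-0.01,2,0,0,0.5,0,-0.013,-0.0162,2.6,0,0,0.5,0,-0.013,-0.0162,2.6,0,0,0.5,0,-0.013,-0.0162,2.6,0,0,0.5,0.02,-0.013,-0.0162,2.6,0,0,0.5,0.05,-0.013,-0.0162,2.6,0,0,0.5,0.08,-0.013,-0.0162,2.6,0,0,0.5,0.105,-0.013,-0.0162,2.6,0,0,0.5,0.125,-0.013,-0.0162,2.6,0,0,0.5,0.132,-0.013,-0.0162,2.6,0,0,0.5,0.132,-0.013,-0.0162,2.6,0,0,0.5,0.132,-0.013,-0.0162,2.6,0,0,0.5]}}

```text
time: 25.85
tool_pos: [623.9, 315.3, 119.9]
tcp_rot: [149.6, 89.9, 3.2]
ft_force: [-0.9, 1.5, 4.2]
finger_gap: 32.8
```

```bash
python3 st.py blue
```

```text
25.85 [623.9 315.3 119.9] -56.44 F [-0.9  1.5  4.2] gap 32.8
lift (np.float64(623.9313115338641), np.float64(315.34479579500623), 252) -56.43682060921921 shift [-1.321e-01  1.000e-04 -1.000e-04] turn [ 0.  -0.1 -0. ]
over src (514.1, -151.5, 252) 5.3 shift [-0.1323  0.3284  0.3495] turn [-61.7  -0.   -0.1]
src (514.1, -151.5, 117) 5.3 shift [0.0027 0.3283 0.3496] turn [-61.7  -0.   -0.1]
over dst (623.6, 315.1, 252) -56.4 shift [-1.321e-01  1.000e-04  3.000e-04] turn [-0.  -0.1 -0. ]
dst (623.6, 315.1, 118) -56.4 shift [0.0019 0.     0.0004] turn [-0.  -0.1 -0. ]
```

{"op": "carry_out", "data": {"commands": [0,0,0,0,0,0,-0.35,0,0,0,0,0,0,-0.35,0,0,0,0,0,0,-0.35,-0.01,0,0,0,0,0,-0.35,-0.035,0,0,0,0,0,-0.35,-0.07,0,0,0,0,0,-0.35,-0.11,0,0,0,0,0,-0.35,-0.132,0,0,0,0,0,-0.35,-0.132,0,0,0,0,0,-0.35,-0.132,0,0,0,0,0,-0.35]}}

```text
time: 27.1
tool_pos: [623.4, 315.2, 250.7]
tcp_rot: [43.4, 90.0, -103.0]
ft_force: [0.2, -0.7, 0.3]
finger_gap: 57.8
```

```bash
python3 look.py w6
```

```text
[623.4 315.2 250.7] -56.44 57.80600490377097
[ 26   0  51  28 764] [57.3 13.8] z 122.2 xy [656.9 511.6]
[  92    0   96   62 2276] [149.7  32.9] z 116.8 xy [684.4 446.4]
[ 288    0   79   61 2610] [319.7  32.7] z 125.4 xy [757.6 336.4]
[ 435    0   76   63 1678] [456.5  34.2] z 125.1 xy [815.5 247.2]
[ 395   65   62   53 2491] [426.2  91.2] z 129.5 xy [771.3 237.9]
[ 486  150   26   61 1131] [501.1 182.1] z 117.9 xy [751.2 130.1]
[ 223  160   38   39 1131] [241.6 179.5] z 120.5 xy [626.1 322.8]
[ 224  208   37   38 1056] [242.1 226.6] z 120.6 xy [588.9 297.9]
[225 252  35  36 979] [242.1 269.7] z 120.6 xy [551.5 273.3]
[  0 254  23  34 454] [  9.6 269.5] z 117.1 xy [427.3 460.5]
[230 293  34  28 734] [246.6 307.7] z 120.6 xy [518.2 246. ]
```

{"op": "carry_out", "data": {"commands": [0,0.015,0.045,0,0,0,-0.35,0,0.035,0.1,0,0,0,-0.35,0,0.055,0.155,0,0,0,-0.35,0,0.075,0.21,0,0,0,-0.35,0,0.095,0.265,0,0,0,-0.35,0,0.108,0.31,0,0,0,-0.35,0,0.108,0.316,0,0,0,-0.35,0,0.108,0.316,0,0,0,-0.35,0,0.108,0.316,0,0,0,-0.35]}}

```text
time: 28.28
tool_pos: [419.8, 51.0, 250.0]
tcp_rot: [-14.2, 89.9, -160.6]
ft_force: [0.3, 0.0, 0.3]
finger_gap: 57.5
```

```bash
python3 - <<'E'
from h import *; from bench import sense,optics
for n in("top","scene"):
    p,d=optics.snapshot(n);c=optics.calibration(n);cv2.imwrite(f"pics/{n}1.png",p[:,:,::-1])
    if n=="top":
        P=cloud(d,c["mtx"],c["extrinsics"])
        roi=np.zeros(d.shape,bool);roi[135:245,100:375]=1
        for b,s,ce in blobs(roi&(abs(P[...,2]-122)<9),60): print(s,ce.round(1),np.median(P[b][:,2]).round(1),ray(c["mtx"],c["extrinsics"],ce,122)[0,:2].round(1))
    else: cv2.imwrite("pics/s1.png",cv2.resize(p[100:270,100:340,::-1],None,fx=3,fy=3,interpolation=cv2.INTER_CUBIC))
print(sense()["time"],sense()["tool_pos"])
E
```

```text
[106 146  19  17 255] [115.1 154. ] 121.0 [624.  320.2]
[345 158  19  18 243] [354.2 166.7] 121.5 [ 588.4 -144.5]
[323 161  18  18 244] [331.2 169.5] 121.6 [583.9 -99. ]
[119 165  19  17 249] [128. 173.] 121.1 [586.2 295.1]
[300 164  18  18 243] [308.1 172.3] 121.7 [579.5 -53.6]
[276 166  18  18 244] [284.8 174.8] 121.6 [575.5  -7.9]
[132 184  19  18 255] [140.9 192.2] 120.9 [548.3 270.1]
[148 203  18  18 260] [156.5 211.1] 121.1 [511.1 240.3]
28.375 [419.78920533  51.03092074 250.14385505]
```

View pics/s1.png

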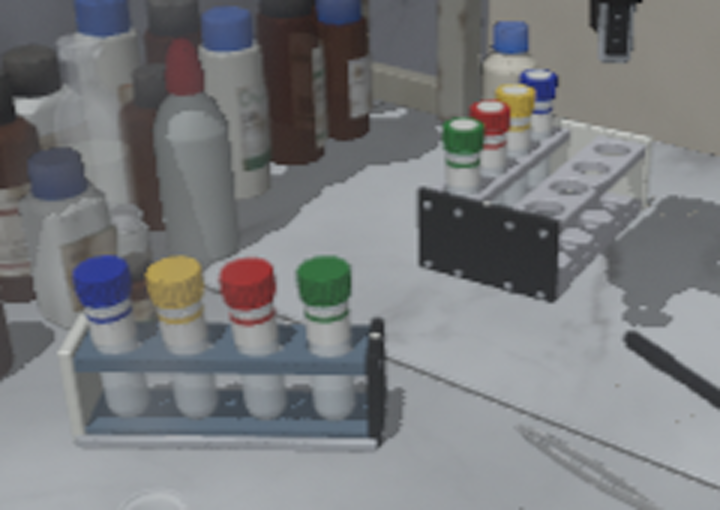

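View pics/top1.png

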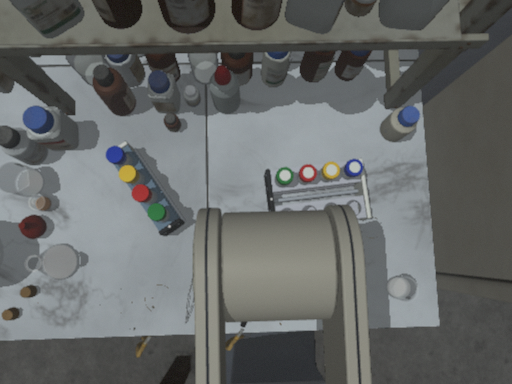

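The scene crop shows the carrier holding blue, yellow, red and green from white end to black end, all fully down and released. In both pictures the four duplicates stand in place in the rear row, and the arm is clear of everything.

```bash
python3 -c "
from bench import order; print(order.hand_in())"
```

```text
the job is handed in; nothing more can be done
None
```

All four plain tubes are in the carrier in the rack's order. From the black end they are green, red, yellow and blue. Each was lowered in, seated under about 7 N of contact force, and released. I handed the job in at about 28 s; the hand-in gives no verdict.

**Last checks:**
- **Seating:** All four caps in the carrier read 121 mm high in the top view, the same as the sealed duplicates.
- **Duplicates:** They were measured within 0.3 mm of where they started.
- **Arm:** It stood clear of everything, with the gripper open.

**Lean:** Red, yellow and blue lean slightly. Their caps sit about 5–6 mm off the bore axis in the top view, and about 7–9 mm in the wrist view, where the calibration seems a few mm off. I estimate about 3–4° of tilt, inside the 8° limit, so I left them.

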